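# Line up the part-used label rolls by size

## Task

Set the four part-used label rolls out in order of size on the row of round marks, so that the smallest gets used up first: the roll with the smallest diameter on the mark next to the red block, then each bigger one on the next mark along, the biggest at the far end. Stand every roll upright and well centred on its mark and let go of it, and leave the computer mouse where it lies.

Things in the scene. Friction and masses are not known exactly. Their poses are not given: they have to be found in the camera images.
- roll_green: roll of green labels standing on end, outer diameter 32 mm, 45 mm tall, cardboard core 25 mm across closed by a grey plug (so grip it across the outside), 20 to 170 g, loose; origin at the centre of its underside, z up along the roll
- roll_yellow: roll of yellow labels standing on end, outer diameter 43 mm, 45 mm tall, cardboard core 25 mm across closed by a grey plug (so grip it across the outside), 20 to 170 g, loose; origin at the centre of its underside, z up along the roll
- roll_blue: roll of blue labels standing on end, outer diameter 54 mm, 45 mm tall, cardboard core 25 mm across closed by a grey plug (so grip it across the outside), 20 to 170 g, loose; origin at the centre of its underside, z up along the roll
- roll_pink: roll of pink labels standing on end, outer diameter 65 mm, 45 mm tall, cardboard core 25 mm across closed by a grey plug (so grip it across the outside), 20 to 170 g, loose; origin at the centre of its underside, z up along the roll
- mark_A: one of four alike flat round marks, black with a grey ring, 72 mm across, flush on the top of a fixed plywood board (84 x 420 mm, 10 mm thick) that lies across the worktop beyond the rolls; the marks stand in one straight row, 85 mm apart; the letters say nothing about the order, which changes from start to start. Origin at the mark's centre on the board's top face; x across the row, y along the row, z up
- mark_B: one of four alike flat round marks, black with a grey ring, 72 mm across, flush on the top of a fixed plywood board (84 x 420 mm, 10 mm thick) that lies across the worktop beyond the rolls; the marks stand in one straight row, 85 mm apart; the letters say nothing about the order, which changes from start to start. Origin at the mark's centre on the board's top face; x across the row, y along the row, z up
- mark_C: one of four alike flat round marks, black with a grey ring, 72 mm across, flush on the top of a fixed plywood board (84 x 420 mm, 10 mm thick) that lies across the worktop beyond the rolls; the marks stand in one straight row, 85 mm apart; the letters say nothing about the order, which changes from start to start. Origin at the mark's centre on the board's top face; x across the row, y along the row, z up
- mark_D: one of four alike flat round marks, black with a grey ring, 72 mm across, flush on the top of a fixed plywood board (84 x 420 mm, 10 mm thick) that lies across the worktop beyond the rolls; the marks stand in one straight row, 85 mm apart; the letters say nothing about the order, which changes from start to start. Origin at the mark's centre on the board's top face; x across the row, y along the row, z up
- red_block: red bar, 70 mm across the row, 16 mm along it, 22 mm high, fixed on the board at one end of the row, 67.5 mm from the centre of the nearest mark; it may be at either end (a like block in grey is at the other end). Origin at the centre of its underside, on the board's top face; axes as the marks'
- mouse: black computer mouse lying loose on the worktop to the robot's right, 105 x 60 mm, 34 mm high; origin at the centre of its underside, x along its length

How it is judged:
By the outcome, as a careful person would: the job done as asked, in the order asked, and still so for the second after the job is handed in, with the robot touching nothing.
It also fails if it takes over 93 s, if anything falls off the work surface, if the arm or the gripper's body presses on something with over 40 N, if the wrist force passes 120 N, or if a joint passes its speed limit or range.

## Robot

A 7-joint arm with a two-finger parallel gripper is mounted at the origin on the work surface. World frame = base frame: x ahead of the robot, y to its left, z up, the work surface at z = 0. Lengths are in m, angles in rad, forces in N, time in s.
With the tool pointing down it reaches from about 0.425 to 0.875 m from the base axis. Payload 9.9 kg.
Tool frame: the origin (TCP) lies on the mounting face of the last link; the fingertips stand 173 mm ahead of it and the grasp point (between the pads) lies 155 mm ahead of it (bot.nose_length is the distance from the TCP to the fingertips, in m); x points along the fingers, y is the direction in which the jaws open and shut, and the axes are right-handed (so a half turn about x gives the same grasp; the last joint's range is limited). The gripper opens to 85 mm and grips with 20 to 120 N. Pads are 22 mm wide; open, the fingers measure 114 mm over their backs; the gripper's body (76 mm by 85 mm) begins 54 mm behind the grasp point. The pads swing forward as they close: fully open they stand 13 mm farther back than shut.
Start: joints at [-1.264, 0.576, 0.025, 1.437, -0.015, 1.129, -0.057], TCP at [0.257, 0.624, 0.405] pointing down, gripper open.
Joint ranges: [-2.76, 2.76], [-0.34, 2.15], [-1.52, 1.57], [0.19, 2.46], [-1.09, 4.23], [0.17, 1.99], [-2.82, 2.82]. Speed limits (rad/s): [2.22, 2.22, 3.01, 3.01, 3.14, 3.14, 3.14].

## Interface

Orientations are given as a rotation vector (axis times angle).
In Python, from workcell import bot gives the robot as it stands.
- The arm moves only by the tool send_rows, never from a script. Its argument "plan" is a list of rows, each an object with "translation": the shift along the tool's x, y, z in units of 40 mm (1.0 is 40 mm), a list of three; "rot": the turn, a rotation vector about the tool's x, y, z in units of 8 degrees (1.0 is 8 degrees), a list of three; "jaw": the opening in per cent of the stroke, from 0 (shut) to 100 (fully open). In form: [{"translation": [dx, dy, dz], "rot": [ax, ay, az], "jaw": jaw}, ...]. A call has 1 to 20 rows; each row is the pose to reach, as a shift and turn from the pose commanded when the call began, along the tool's axes at that moment; what a row does not reach only later rows make up. A row lasts 1/10 s, in which the tool goes at most 50 mm and 8.59 degrees, less where a joint would pass 70% of its speed; a pose out of reach is approached as far as the arm can. A call with a gripper value outside its range is refused whole. The fingers move at their own pace and stop on an object; "squeeze" is the grip in N (left out, the last holds). Time passes only in rows, so rows that repeat a pose let the fingers close. It gives the time, the measured TCP pose, the force and the opening at its end, in the units of the state.
- bot.sense(): the state, without advancing time (a new reading comes with each control period).
- bot.grab_frame(name): name is "scene" or "top" or "wrist"; returns (picture, depth): 420x560x3 uint8, blue, green, red; 420x560 float32, m along the optical axis (not along the pixel's ray), 0 where there is no reading.
- bot.camera_info(name): a dict with "K" (3x3 intrinsics, pixels), "T" (4x4, takes a point from camera to world coordinates); the wrist camera has in their place "hand_eye" (4x4, takes a point from camera to tool coordinates, whose origin is the TCP and whose axes are the tool frame's). Camera axes: x right, y up, looking along -z (the intrinsics and any distortion apply to the point x, -y, -z); pixel columns grow to the right and rows downward; lengths in m; the calibration is good to about 2 mm. A picture is of the moment at which its call begins: read the wrist's pose just before it. camera_info takes no time and is no camera call.
- bot.close_job(): hands the job in, once; it reports no verdict.
Trained networks look in the newest picture that a camera, given by its name, has taken for a name from the list of things; names that differ only in an ending like _2 or _b are one class to them, and where a whole thing is asked for, a point or a joint stands for the part that bears it (a point fixed in the world has none). Each returns a list of dicts, best first, with "conf" (0 to 1); they miss things now and then, are a little off and sometimes report something else, mostly with a low value. They report only what shows in the picture. A call takes as long as a camera call.
- bot.trace(label, camera): "mask" (420x560 bool, what is visible of it) and "uv" ([column, row] in pixels, amid what is visible of it).
- bot.spot_point(label, camera): "uv" ([column, row] in pixels: a listed point, or the origin of a listed thing).
The state is a dict: "time_s": time; "joint_positions": joint angles; "dq": joint speeds; "joint_torque": joint torques, N m; "tcp_pos": TCP position; "tcp_rot": TCP orientation; "wrist_force": force on the tool from outside, world axes, zero at the start; "moment": the same for the moment, N m; "gripper_width": opening from 0.0 (shut) to 1.0 (fully open).
Only numpy, scipy, OpenCV 4.12 (cv2) and the standard library are available. Lean on these libraries where they do the work, as an engineer would, in place of code of your own. Each camera call takes 0.05 s, during which the arm holds its last target. There are 200 camera calls.

## Working session

There is one attempt and no reset: what is moved stays moved. The work goes in short steps, Python scripts to look and compute and a tool call to move; the robot and the scene stay as the last step left them, time stands still between calls to the robot, and variables do not carry over. Pictures are saved under pics/ and viewed, about 12 in all and at most 16, crops included, and the job is handed in when it is done.

Besides the shell and the picture viewer there is one more tool, called after "Request:" as name(argument=value, ...), one argument or row to a line, values as JSON. send_rows: Moves the arm, as the interface text tells. Its arguments: {"type":"object","properties":{"plan":{"type":"array"},"squeeze":{"type":"number"}},"required":["plan"]}

```bash
mkdir -p pics; ls
python3 - <<'E'
from workcell import bot
import cv2, numpy as np
s=bot.sense();print(s['tcp_pos'],s['tcp_rot'],s['gripper_width'],s['time_s'])
for n in ('top','scene'):
    im,d=bot.grab_frame(n); cv2.imwrite(f'pics/{n}0.png',im)
    c=bot.camera_info(n); print(n,c)
print(bot.camera_info('wrist'))
E
```

```text
pics
[0.25703714 0.62396617 0.40384726] [ 0.30525698  1.54921907 -0.30783378] 1.0029326755393368 0.0
top {'K': array([[382.49149929,   0.        , 275.65314235],
       [  0.        , 382.49149929, 208.71921975],
       [  0.        ,   0.        ,   1.        ]]), 'T': array([[ 0.14247701,  0.96306736, -0.22847661,  0.35964642],
       [-0.98978561,  0.13978774, -0.02799712, -0.08341304],
       [ 0.00497512,  0.23013181,  0.97314675,  0.91246357],
       [ 0.        ,  0.        ,  0.        ,  1.        ]])}
scene {'K': array([[404.87386715,   0.        , 278.63449578],
       [  0.        , 404.87386715, 215.1181747 ],
       [  0.        ,   0.        ,   1.        ]]), 'T': array([[-0.50867135, -0.54804376,  0.66400414,  1.13596262],
       [ 0.86094648, -0.31934495,  0.39596711,  0.27740096],
       [-0.00496093,  0.77308915,  0.63427798,  0.62369275],
       [ 0.        ,  0.        ,  0.        ,  1.        ]])}
{'K': array([[299.90723609,   0.        , 277.11224737],
       [  0.        , 299.90723609, 207.16718581],
       [  0.        ,   0.        ,   1.        ]]), 'hand_eye': array([[-1.48082044e-04,  3.09849426e-01, -9.50785628e-01,
         3.03014847e-02],
       [ 9.99999875e-01,  4.99101968e-04,  6.90421947e-06,
        -6.14822228e-04],
       [ 4.76678247e-04, -9.50785509e-01, -3.09849461e-01,
        -7.94922182e-02],
       [ 0.00000000e+00,  0.00000000e+00,  0.00000000e+00,
         1.00000000e+00]])}
```

View pics/top0.png

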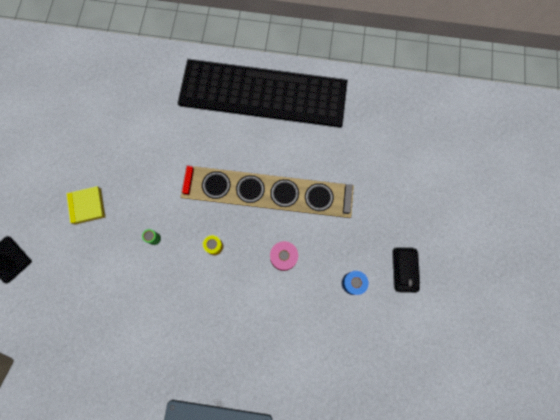

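```bash
cat > h.py <<'E'
from workcell import bot
import cv2, numpy as np
from scipy.spatial.transform import Rotation as R
def cam(n,s=None):
    c=bot.camera_info(n)
    if n!='wrist': return c['K'],c['T']
    s=s or bot.sense(); T=np.eye(4);T[:3,:3]=R.from_rotvec(s['tcp_rot']).as_matrix();T[:3,3]=s['tcp_pos']
    return c['K'],T@c['hand_eye']
def onplane(uv,z,K,T):
    d=T[:3,:3]@np.array([(uv[0]-K[0,2])/K[0,0],-(uv[1]-K[1,2])/K[1,1],-1]); o=T[:3,3]
    return o+d*(z-o[2])/d[2]
def cloud(mask,dep,K,T):
    v,u=np.nonzero(mask&(dep>0)); d=dep[v,u]
    P=np.c_[(u-K[0,2])/K[0,0]*d,-(v-K[1,2])/K[1,1]*d,-d]
    return P@T[:3,:3].T+T[:3,3]
E
python3 - <<'E'
from h import *
K,T=cam('top'); im,dep=bot.grab_frame('top')
for l in ['roll_green','roll_yellow','roll_blue','roll_pink','mark_A','red_block','mouse']:
    for r in bot.trace(l,'top')[:5]:
        P=cloud(r['mask'],dep,K,T); zt=np.percentile(P[:,2],90)
        Q=P[P[:,2]>zt-.006]
        c,rad=cv2.minEnclosingCircle(Q[:,:2].astype(np.float32))
        print(l,round(r['conf'],2),r['uv'],r['mask'].sum(),'z',zt.round(3),'med',np.median(Q,0).round(4),'circ',np.round(c,4),round(rad,4),'ray',onplane(r['uv'],.01,K,T).round(4))
E
```

```text
roll_green 0.46 [149.7, 235.4] 216 z 0.044 med [0.4592 0.222  0.0423] circ [0.4595 0.2216] 0.0159 ray [0.4638 0.2301 0.01  ]
roll_yellow 0.54 [215.5, 246.3] 286 z 0.045 med [0.4607 0.075  0.0431] circ [0.461 0.075] 0.0208 ray [0.4606 0.0705 0.01  ]
roll_blue 0.74 [355.7, 281.4] 540 z 0.045 med [ 0.4225 -0.2598  0.0436] circ [ 0.4228 -0.26  ] 0.0268 ray [ 0.4265 -0.2662  0.01  ]
roll_pink 0.71 [284.1, 257.2] 648 z 0.045 med [ 0.4591 -0.0906  0.0433] circ [ 0.4599 -0.0915] 0.0323 ray [ 0.4583 -0.0938  0.01  ]
mark_A 0.91 [214.4, 184.7] 641 z 0.012 med [0.6113 0.0983 0.0095] circ [0.6114 0.098 ] 0.0371 ray [0.61   0.1003 0.01  ]
red_block 0.7 [183.9, 184.2] 197 z 0.032 med [0.6045 0.1638 0.0302] circ [0.6074 0.1625] 0.0326 ray [0.6004 0.1746 0.01  ]
red_block 0.31 [282.5, 192.3] 635 z 0.012 med [ 0.6149 -0.0721  0.0096] circ [ 0.6156 -0.0725] 0.036 ray [ 0.6148 -0.0682  0.01  ]
mouse 0.98 [405.5, 271.0] 1198 z 0.034 med [ 0.474  -0.3768  0.0322] circ [ 0.4751 -0.3781] 0.0456 ray [ 0.467  -0.3793  0.01  ]
```

```bash
cat >> h.py <<'E'
RD=np.array([0.0246,-0.9997,0.]) # along the row, away from red
def goal(p,base=None,s=None):
    s=s or bot.sense(); R0=R.from_rotvec(s['tcp_rot']).as_matrix()
    best=None
    for sg in (1,-1):
        y=sg*np.array([-RD[1],RD[0],0]); x=np.array([0,0,-1.]); Rg=np.c_[x,y,np.cross(x,y)]
        rv=R.from_matrix(R0.T@Rg).as_rotvec()
        if best is None or np.linalg.norm(rv)<np.linalg.norm(best): best=rv
    print('goal',p,'trans',(R0.T@(np.array(p)-s['tcp_pos'])/.04).round(2),'rot',(np.degrees(best)/8).round(2),'t',s['time_s'])
E
python3 -c "
from h import *
goal([.46,.222,.33])
print(R.from_rotvec(bot.sense()['tcp_rot']).as_matrix().round(3))"
```

```text
goal [0.46, 0.222, 0.33] trans [ 1.87 -7.36  8.52] rot [8.27 0.   0.  ] t 0.5
[[-0.     0.381  0.925]
 [-0.     0.925 -0.381]
 [-1.    -0.    -0.   ]]
```

View pics/scene0.png

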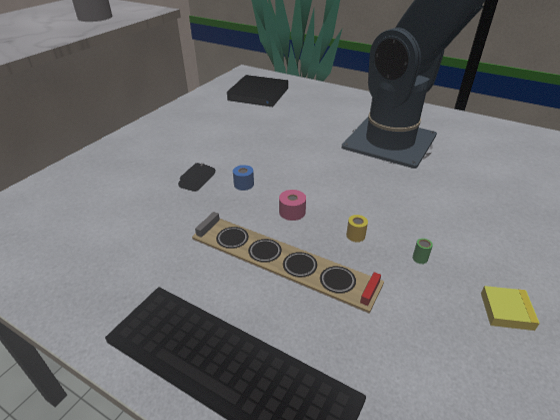

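Both pictures agree: the red block is at the +y end (top view 188,180; scene 371,288). The four marks run away from it in a row, all rolls are standing, and the path is clear. I'll go above green.

Request:
send_rows(
  plan=[
    {"translation": [1.87,-7.36,8.52],"rot": [8.27,0,0],"jaw": 100},
    {"translation": [1.87,-7.36,8.52],"rot": [8.27,0,0],"jaw": 100},
    {"translation": [1.87,-7.36,8.52],"rot": [8.27,0,0],"jaw": 100},
    {"translation": [1.87,-7.36,8.52],"rot": [8.27,0,0],"jaw": 100},
    {"translation": [1.87,-7.36,8.52],"rot": [8.27,0,0],"jaw": 100},
    {"translation": [1.87,-7.36,8.52],"rot": [8.27,0,0],"jaw": 100},
    {"translation": [1.87,-7.36,8.52],"rot": [8.27,0,0],"jaw": 100},
    {"translation": [1.87,-7.36,8.52],"rot": [8.27,0,0],"jaw": 100},
    {"translation": [1.87,-7.36,8.52],"rot": [8.27,0,0],"jaw": 100},
    {"translation": [1.87,-7.36,8.52],"rot": [8.27,0,0],"jaw": 100},
    {"translation": [1.87,-7.36,8.52],"rot": [8.27,0,0],"jaw": 100},
    {"translation": [1.87,-7.36,8.52],"rot": [8.27,0,0],"jaw": 100},
    {"translation": [1.87,-7.36,8.52],"rot": [8.27,0,0],"jaw": 100},
    {"translation": [1.87,-7.36,8.52],"rot": [8.27,0,0],"jaw": 100},
    {"translation": [1.87,-7.36,8.52],"rot": [8.27,0,0],"jaw": 100},
    {"translation": [1.87,-7.36,8.52],"rot": [8.27,0,0],"jaw": 100},
  ],
)

```text
time_s: 2.1
tcp_pos: [0.4598, 0.2227, 0.3299]
tcp_rot: [1.19, 1.222, -1.19]
wrist_force: [-0.9, 1.2, 1.5]
gripper_width: 1.002
```

```bash
cat >> h.py <<'E'
def wlook(name,labels):
    s=bot.sense(); K,T=cam('wrist',s); im,dep=bot.grab_frame('wrist'); cv2.imwrite(f'pics/{name}.png',im)
    print('tcp',s['tcp_pos'].round(4),'rotmat',R.from_rotvec(s['tcp_rot']).as_matrix().round(3).tolist())
    for l in labels:
        for r in bot.trace(l,'wrist')[:5]:
            P=cloud(r['mask'],dep,K,T)
            if len(P)<20: continue
            zt=np.percentile(P[:,2],90); Q=P[P[:,2]>zt-.006]
            c,rad=cv2.minEnclosingCircle(Q[:,:2].astype(np.float32))
            print(l,round(r['conf'],2),r['uv'],len(P),'z',zt.round(4),'med',np.median(Q,0).round(4),'circ',np.round(c,4),round(rad,4))
E
python3 -c "
from h import *
wlook('w1',['roll_green','mark_A'])"
```

```text
tcp [0.4598 0.2227 0.3299] rotmat [[-0.0, 1.0, 0.026], [0.0, 0.026, -1.0], [-1.0, -0.0, -0.0]]
roll_green 0.79 [277.2, 198.9] 1144 z 0.046 med [0.4585 0.2222 0.0446] circ [0.4587 0.222 ] 0.016
mark_A 0.97 [423.5, 294.4] 788 z 0.0123 med [0.6264 0.1136 0.0114] circ [0.5799 0.1592] 0.097
```

View pics/w1.png

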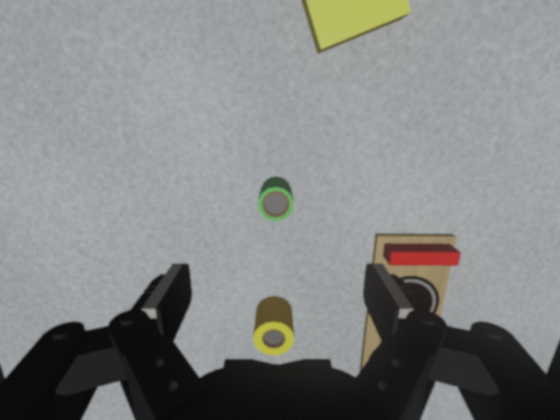

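Wrist view: green roll top at (276,203), matching the overhead fix within 1 mm. Grasping it now.

Request:
send_rows(
  plan=[
    {"translation": [1.2,-0.03,0],"rot": [0,0,0],"jaw": 100},
    {"translation": [2.4,-0.03,0.01],"rot": [0,0,0],"jaw": 100},
    {"translation": [3.4,-0.03,0.01],"rot": [0,0,0],"jaw": 100},
    {"translation": [3.68,-0.03,0.01],"rot": [0,0,0],"jaw": 100},
    {"translation": [3.68,-0.03,0.01],"rot": [0,0,0],"jaw": 100},
    {"translation": [3.68,-0.03,0.01],"rot": [0,0,0],"jaw": 30},
    {"translation": [3.68,-0.03,0.01],"rot": [0,0,0],"jaw": 20},
    {"translation": [3.68,-0.03,0.01],"rot": [0,0,0],"jaw": 20},
    {"translation": [3.68,-0.03,0.01],"rot": [0,0,0],"jaw": 20},
    {"translation": [3.68,-0.03,0.01],"rot": [0,0,0],"jaw": 20},
    {"translation": [3.68,-0.03,0.01],"rot": [0,0,0],"jaw": 20},
    {"translation": [3.68,-0.03,0.01],"rot": [0,0,0],"jaw": 20},
    {"translation": [3.68,-0.03,0.01],"rot": [0,0,0],"jaw": 20},
    {"translation": [3.68,-0.03,0.01],"rot": [0,0,0],"jaw": 20},
    {"translation": [3.68,-0.03,0.01],"rot": [0,0,0],"jaw": 20},
  ],
  squeeze=40,
)

```text
time_s: 3.75
tcp_pos: [0.4592, 0.2219, 0.184]
tcp_rot: [1.192, 1.221, -1.189]
wrist_force: [-0.4, -0.3, 11.1]
gripper_width: 0.362
```

Request:
send_rows(
  plan=[
    {"translation": [-0.5,0,0],"rot": [0,0,0],"jaw": 20},
    {"translation": [-1.5,0,0],"rot": [0,0,0],"jaw": 20},
    {"translation": [-2.5,0.5,0.4],"rot": [0,0,0],"jaw": 20},
    {"translation": [-2.9,1.3,1.1],"rot": [0,0,0],"jaw": 20},
    {"translation": [-2.9,2.2,1.8],"rot": [0,0,0],"jaw": 20},
    {"translation": [-2.9,3.0,2.5],"rot": [0,0,0],"jaw": 20},
    {"translation": [-2.9,3.5,3.0],"rot": [0,0,0],"jaw": 20},
    {"translation": [-2.9,3.72,3.2],"rot": [0,0,0],"jaw": 20},
    {"translation": [-2.9,3.72,3.2],"rot": [0,0,0],"jaw": 20},
    {"translation": [-2.9,3.72,3.2],"rot": [0,0,0],"jaw": 20},
  ],
)

```text
time_s: 4.75
tcp_pos: [0.61, 0.0987, 0.2986]
tcp_rot: [1.19, 1.223, -1.19]
wrist_force: [-0.3, 0.2, -0.9]
gripper_width: 0.363
```

```bash
python3 -c "
from h import *
wlook('w2',['roll_green','mark_A','red_block'])
print(bot.sense()['wrist_force'],bot.sense()['gripper_width'])"
```

```text
tcp [0.61   0.0987 0.2986] rotmat [[-0.001, 1.0, 0.026], [0.001, 0.026, -1.0], [-1.0, -0.001, -0.001]]
mark_A 0.75 [276.8, 203.8] 4527 z 0.0123 med [0.6094 0.0998 0.0115] circ [0.6097 0.0965] 0.0363
red_block 0.66 [278.0, 128.1] 2036 z 0.0334 med [0.6077 0.1645 0.0325] circ [0.6085 0.1631] 0.0353
[1.05908295 0.17333644 0.4140912 ] 0.3629497665821265
```

View pics/w2.png

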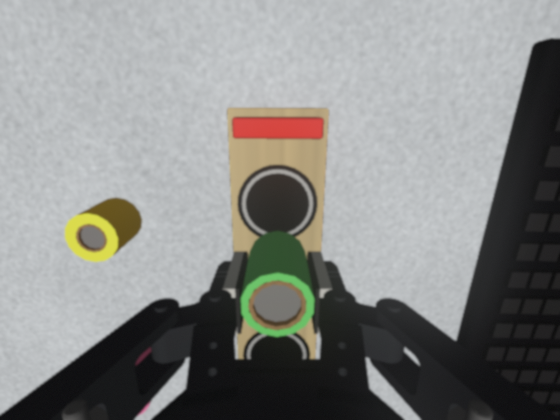

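Wrist view: mark 1 is the ring at (278,203), next to the red block at (278,128). Green is held upright. Lowering it.

Request:
send_rows(
  plan=[
    {"translation": [0.8,-0.01,0.05],"rot": [0,0,0],"jaw": 20},
    {"translation": [1.7,-0.01,0.05],"rot": [0,0,0],"jaw": 20},
    {"translation": [2.3,-0.01,0.05],"rot": [0,0,0],"jaw": 20},
    {"translation": [2.5,-0.01,0.05],"rot": [0,0,0],"jaw": 20},
    {"translation": [2.58,-0.01,0.05],"rot": [0,0,0],"jaw": 20},
    {"translation": [2.58,-0.01,0.05],"rot": [0,0,0],"jaw": 20},
    {"translation": [2.58,-0.01,0.05],"rot": [0,0,0],"jaw": 20},
  ],
)

```text
time_s: 5.65
tcp_pos: [0.611, 0.0956, 0.1968]
tcp_rot: [1.192, 1.22, -1.189]
wrist_force: [-0.6, -0.2, -0.6]
gripper_width: 0.362
```

Request:
send_rows(
  plan=[
    {"translation": [0,0,0],"rot": [0,0,0],"jaw": 45},
    {"translation": [0,0,0],"rot": [0,0,0],"jaw": 60},
    {"translation": [0,0,0],"rot": [0,0,0],"jaw": 80},
    {"translation": [0,0,0],"rot": [0,0,0],"jaw": 80},
    {"translation": [0,0,0],"rot": [0,0,0],"jaw": 80},
    {"translation": [0,0,0],"rot": [0,0,0],"jaw": 80},
    {"translation": [-0.8,0,0],"rot": [0,0,0],"jaw": 80},
    {"translation": [-1.8,0,0],"rot": [0,0,0],"jaw": 100},
    {"translation": [-2.7,0,0],"rot": [0,0,0],"jaw": 100},
    {"translation": [-3.0,0,0],"rot": [0,0,0],"jaw": 100},
    {"translation": [-3.0,0,0],"rot": [0,0,0],"jaw": 100},
  ],
)

```text
time_s: 6.75
tcp_pos: [0.611, 0.0954, 0.3174]
tcp_rot: [1.193, 1.219, -1.188]
wrist_force: [0.3, 0.9, -0.2]
gripper_width: 1.005
```

```bash
python3 -c "
from h import *
wlook('w3',['roll_green','mark_A','roll_yellow'])
goal([.46,.074,.33])"
```

```text
tcp [0.611  0.0954 0.3174] rotmat [[0.004, 1.0, 0.025], [0.001, 0.025, -1.0], [-1.0, 0.004, -0.001]]
roll_green 0.77 [276.1, 204.2] 1537 z 0.056 med [0.6112 0.0955 0.0548] circ [0.6116 0.095 ] 0.0163
mark_A 0.73 [271.5, 183.7] 2813 z 0.0124 med [0.6053 0.1073 0.0114] circ [0.6096 0.0966] 0.0369
roll_yellow 0.81 [111.3, 216.7] 2867 z 0.0461 med [0.4607 0.0759 0.0452] circ [0.46   0.0752] 0.022
goal [0.46, 0.074, 0.33] trans [-0.4  -3.76  0.44] rot [0.01 0.   0.02] t 6.95
```

View pics/w3.png

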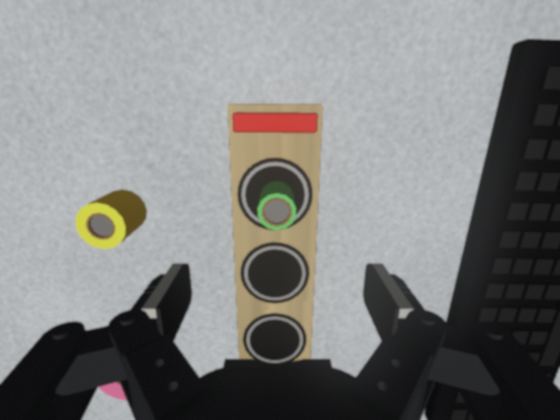

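Green stands at (277,211), within about 2 mm of its ring's centre; yellow is at (102,226). I'll pick up yellow and recheck green at the end.

Request:
send_rows(
  plan=[
    {"translation": [0,-1.2,0.1],"rot": [0,0,0],"jaw": 100},
    {"translation": [0,-2.4,0.2],"rot": [0,0,0],"jaw": 100},
    {"translation": [0,-3.4,0.3],"rot": [0,0,0],"jaw": 100},
    {"translation": [0,-3.79,0.41],"rot": [0,0,0],"jaw": 100},
    {"translation": [0,-3.79,0.41],"rot": [0,0,0],"jaw": 100},
    {"translation": [1.0,-3.79,0.41],"rot": [0,0,0],"jaw": 100},
    {"translation": [2.2,-3.79,0.41],"rot": [0,0,0],"jaw": 100},
    {"translation": [3.0,-3.79,0.41],"rot": [0,0,0],"jaw": 100},
    {"translation": [3.34,-3.79,0.41],"rot": [0,0,0],"jaw": 100},
    {"translation": [3.34,-3.79,0.41],"rot": [0,0,0],"jaw": 100},
    {"translation": [3.34,-3.79,0.41],"rot": [0,0,0],"jaw": 40},
    {"translation": [3.34,-3.79,0.41],"rot": [0,0,0],"jaw": 35},
    {"translation": [3.34,-3.79,0.41],"rot": [0,0,0],"jaw": 35},
    {"translation": [3.34,-3.79,0.41],"rot": [0,0,0],"jaw": 35},
    {"translation": [3.34,-3.79,0.41],"rot": [0,0,0],"jaw": 35},
    {"translation": [3.34,-3.79,0.41],"rot": [0,0,0],"jaw": 35},
    {"translation": [3.34,-3.79,0.41],"rot": [0,0,0],"jaw": 35},
    {"translation": [3.34,-3.79,0.41],"rot": [0,0,0],"jaw": 35},
  ],
)

```text
time_s: 8.75
tcp_pos: [0.4598, 0.0753, 0.1829]
tcp_rot: [1.192, 1.22, -1.189]
wrist_force: [-0.4, -0.5, 7.2]
gripper_width: 0.494
```

Request:
send_rows(
  plan=[
    {"translation": [-0.5,0,0],"rot": [0,0,0],"jaw": 35},
    {"translation": [-1.5,0,0],"rot": [0,0,0],"jaw": 35},
    {"translation": [-2.5,0.4,0.1],"rot": [0,0,0],"jaw": 35},
    {"translation": [-2.9,1.3,0.5],"rot": [0,0,0],"jaw": 35},
    {"translation": [-2.9,2.3,1.0],"rot": [0,0,0],"jaw": 35},
    {"translation": [-2.9,3.2,1.5],"rot": [0,0,0],"jaw": 35},
    {"translation": [-2.9,3.76,1.69],"rot": [0,0,0],"jaw": 35},
    {"translation": [-2.9,3.76,1.69],"rot": [0,0,0],"jaw": 35},
    {"translation": [-2.9,3.76,1.69],"rot": [0,0,0],"jaw": 35},
    {"translation": [-2.9,3.76,1.69],"rot": [0,0,0],"jaw": 35},
  ],
)

```text
time_s: 9.75
tcp_pos: [0.6105, 0.0121, 0.298]
tcp_rot: [1.19, 1.222, -1.191]
wrist_force: [-0.2, -0.3, 0.5]
gripper_width: 0.496
```

```bash
cat >> h.py <<'E'
COL={'green':(45,75),'yellow':(22,35),'blue':(98,122),'pink':(160,179)}
def tops(cams=('wrist',)):
    # per colour: annular top circle of any roll seen, by hue + depth (highest layer)
    for n in cams:
        s=bot.sense(); K,T=cam(n,s); im,dep=bot.grab_frame(n); h=cv2.cvtColor(im,cv2.COLOR_BGR2HSV)
        for k,(a,b) in COL.items():
            m=(h[...,0]>=a)&(h[...,0]<=b)&(h[...,1]>110)&(h[...,2]>60)
            nl,lab,st,_=cv2.connectedComponentsWithStats(m.astype(np.uint8))
            for i in range(1,nl):
                if st[i,4]<80: continue
                P=cloud(lab==i,dep,K,T)
                if len(P)<50: continue
                zt=np.percentile(P[:,2],90); Q=P[P[:,2]>zt-.004]
                c,r=cv2.minEnclosingCircle(Q[:,:2].astype(np.float32)); print(n,k,'z',zt.round(4),np.round(c,4),'r',round(r,4),'tcp',s['tcp_pos'].round(4))
E
python3 -c "
from h import *
wlook('w4',['mark_A'])
tops()"
```

```text
tcp [0.6105 0.0121 0.298 ] rotmat [[-0.001, 1.0, 0.026], [0.0, 0.026, -1.0], [-1.0, -0.001, -0.001]]
mark_A 0.91 [264.9, 86.2] 4634 z 0.0124 med [0.6075 0.1007 0.0114] circ [0.6098 0.097 ] 0.0362
wrist yellow z 0.1611 [0.6101 0.0114] r 0.0228 tcp [0.6106 0.0122 0.2981]
wrist pink z 0.0461 [ 0.4982 -0.0471] r 0.092 tcp [0.6106 0.0122 0.2981]
```

View pics/w4.png

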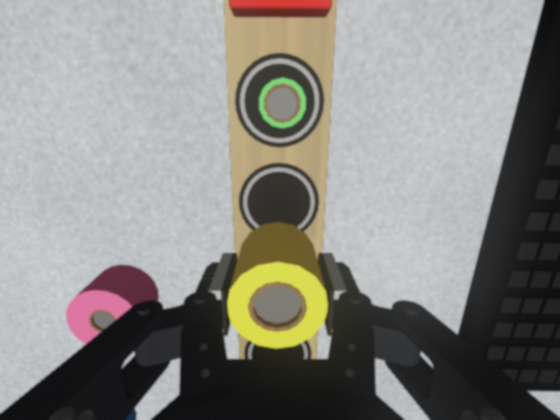

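Yellow is held upright at (278,305) over mark 2 (ring at 280,202). Lowering it, and checking before I release.

Request:
send_rows(
  plan=[
    {"translation": [0.8,0.02,-0.02],"rot": [0,0,0],"jaw": 35},
    {"translation": [1.7,0.02,-0.03],"rot": [0,0,0],"jaw": 35},
    {"translation": [2.3,0.02,-0.03],"rot": [0,0,0],"jaw": 35},
    {"translation": [2.5,0.02,-0.03],"rot": [0,0,0],"jaw": 35},
    {"translation": [2.58,0.02,-0.03],"rot": [0,0,0],"jaw": 35},
    {"translation": [2.58,0.02,-0.03],"rot": [0,0,0],"jaw": 35},
    {"translation": [2.58,0.02,-0.03],"rot": [0,0,0],"jaw": 35},
  ],
)

```text
time_s: 10.6
tcp_pos: [0.6127, 0.0126, 0.196]
tcp_rot: [1.192, 1.22, -1.189]
wrist_force: [-0.4, 0.0, -0.2]
gripper_width: 0.497
```

```bash
python3 -c "
from h import *
tops()"
```

```text
wrist yellow z 0.059 [0.6124 0.0119] r 0.0227 tcp [0.6127 0.0126 0.196 ]
wrist pink z 0.0392 [ 0.5069 -0.0224] r 0.0623 tcp [0.6127 0.0126 0.196 ]
```

Request:
send_rows(
  plan=[
    {"translation": [0.05,-0.01,0],"rot": [0,0,0],"jaw": 35},
    {"translation": [0.05,-0.01,0],"rot": [0,0,0],"jaw": 35},
    {"translation": [0.05,-0.01,0],"rot": [0,0,0],"jaw": 60},
    {"translation": [0.05,-0.01,0],"rot": [0,0,0],"jaw": 80},
    {"translation": [0.05,-0.01,0],"rot": [0,0,0],"jaw": 80},
    {"translation": [0.05,-0.01,0],"rot": [0,0,0],"jaw": 80},
    {"translation": [0.05,-0.01,0],"rot": [0,0,0],"jaw": 80},
    {"translation": [-0.8,0,0],"rot": [0,0,0],"jaw": 90},
    {"translation": [-1.8,0,0],"rot": [0,0,0],"jaw": 100},
    {"translation": [-2.7,0,0],"rot": [0,0,0],"jaw": 100},
    {"translation": [-3.0,0,0],"rot": [0,0,0],"jaw": 100},
    {"translation": [-3.0,-1.0,0.7],"rot": [0,0,0],"jaw": 100},
    {"translation": [-3.0,-2.0,1.3],"rot": [0,0,0],"jaw": 100},
    {"translation": [-3.0,-3.0,2.0],"rot": [0,0,0],"jaw": 100},
    {"translation": [-3.0,-3.7,2.4],"rot": [0,0,0],"jaw": 100},
    {"translation": [-3.0,-3.9,2.45],"rot": [0,0,0],"jaw": 100},
    {"translation": [-3.0,-3.9,2.45],"rot": [0,0,0],"jaw": 100},
    {"translation": [-3.0,-3.9,2.45],"rot": [0,0,0],"jaw": 100},
  ],
)

```text
time_s: 12.45
tcp_pos: [0.4598, -0.0886, 0.3147]
tcp_rot: [1.19, 1.221, -1.189]
wrist_force: [-0.1, 0.2, -0.1]
gripper_width: 1.002
```

```bash
python3 -c "
from h import *
wlook('w5',['mark_A','roll_pink','roll_yellow','roll_blue'])
goal([.46,-.0905,.183])"
```

```text
tcp [ 0.4598 -0.0886  0.3147] rotmat [[0.001, 1.0, 0.026], [0.0, 0.026, -1.0], [-1.0, 0.001, -0.0]]
mark_A 0.88 [473.4, 10.6] 1162 z 0.0124 med [0.61   0.0703 0.0114] circ [0.6097 0.0758] 0.0281
roll_yellow 0.89 [482.5, 81.0] 4728 z 0.0562 med [0.6114 0.0126 0.0552] circ [0.6117 0.012 ] 0.0222
roll_blue 0.65 [234.4, 341.2] 1938 z 0.0458 med [ 0.4153 -0.2435  0.0453] circ [ 0.4241 -0.1722] 0.0973
goal [0.46, -0.0905, 0.183] trans [3.29 0.01 0.05] rot [0.01 0.   0.  ] t 12.7
```

View pics/w5.png

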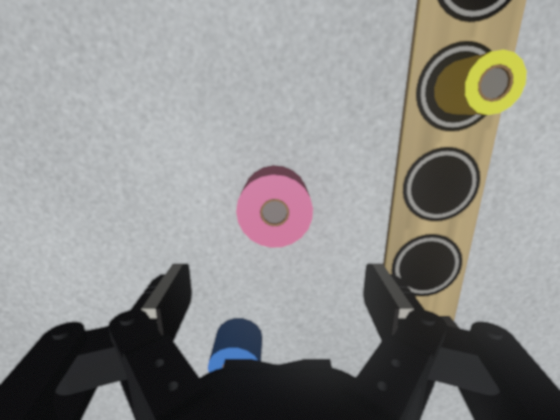

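```bash
python3 -c "
from h import *
tops()
K,T=cam('wrist')
for uv in ((441.5,184.5),(427.5,265)): print(onplane(uv,.0115,K,T).round(4))"
```

```text
wrist yellow z 0.0562 [0.6109 0.0126] r 0.0219 tcp [ 0.4595 -0.0887  0.3145]
wrist blue z 0.046 [ 0.4241 -0.1721] r 0.0972 tcp [ 0.4595 -0.0887  0.3145]
[ 0.612  -0.0725  0.0115]
[ 0.6142 -0.1568  0.0115]
```

```bash
sed -i 's/>110)&(h/>80)\&(h/; s/(160,179)/(150,179)/; s/Q=P\[P\[:,2\]>zt-.004\]/Q=P[(P[:,2]>zt-.004)\&(P[:,2]<zt+.004)]/' h.py; python3 -c "
from h import *
tops()
K,T=cam('wrist');print(onplane((274.5,210.5),.0455,K,T).round(4))"
```

```text
wrist yellow z 0.0562 [0.6115 0.0122] r 0.0222 tcp [ 0.4593 -0.0888  0.3145]
wrist blue z 0.046 [ 0.4199 -0.2577] r 0.0267 tcp [ 0.4593 -0.0888  0.3145]
wrist pink z 0.0464 [ 0.4578 -0.0916] r 0.0322 tcp [ 0.4593 -0.0888  0.3145]
[ 0.4567 -0.0908  0.0455]
```

Yellow sits centred on mark 2. Pink's top is at (274,211) and blue is at (235,355). Picking up pink.

Request:
send_rows(
  plan=[
    {"translation": [0.3,-0.04,0.07],"rot": [0,0,0],"jaw": 100},
    {"translation": [1.2,-0.04,0.07],"rot": [0,0,0],"jaw": 100},
    {"translation": [2.2,-0.04,0.07],"rot": [0,0,0],"jaw": 100},
    {"translation": [3.0,-0.04,0.07],"rot": [0,0,0],"jaw": 100},
    {"translation": [3.28,-0.04,0.07],"rot": [0,0,0],"jaw": 100},
    {"translation": [3.28,-0.04,0.07],"rot": [0,0,0],"jaw": 100},
    {"translation": [3.28,-0.04,0.07],"rot": [0,0,0],"jaw": 70},
    {"translation": [3.28,-0.04,0.07],"rot": [0,0,0],"jaw": 60},
    {"translation": [3.28,-0.04,0.07],"rot": [0,0,0],"jaw": 60},
    {"translation": [3.28,-0.04,0.07],"rot": [0,0,0],"jaw": 60},
    {"translation": [3.28,-0.04,0.07],"rot": [0,0,0],"jaw": 60},
    {"translation": [3.28,-0.04,0.07],"rot": [0,0,0],"jaw": 60},
  ],
)

```text
time_s: 14.0
tcp_pos: [0.4576, -0.0922, 0.185]
tcp_rot: [1.192, 1.219, -1.189]
wrist_force: [-1.8, -0.7, 9.3]
gripper_width: 0.75
```

Request:
send_rows(
  plan=[
    {"translation": [-0.5,0,0],"rot": [0,0,0],"jaw": 60},
    {"translation": [-1.5,0,0],"rot": [0,0,0],"jaw": 60},
    {"translation": [-2.5,0.4,0.1],"rot": [0,0,0],"jaw": 60},
    {"translation": [-2.85,1.3,0.6],"rot": [0,0,0],"jaw": 60},
    {"translation": [-2.85,2.3,1.1],"rot": [0,0,0],"jaw": 60},
    {"translation": [-2.85,3.3,1.5],"rot": [0,0,0],"jaw": 60},
    {"translation": [-2.85,3.89,1.75],"rot": [0,0,0],"jaw": 60},
    {"translation": [-2.85,3.89,1.75],"rot": [0,0,0],"jaw": 60},
    {"translation": [-2.85,3.89,1.75],"rot": [0,0,0],"jaw": 60},
    {"translation": [-2.85,3.89,1.75],"rot": [0,0,0],"jaw": 60},
  ],
)

```text
time_s: 15.0
tcp_pos: [0.6136, -0.1577, 0.2978]
tcp_rot: [1.19, 1.222, -1.191]
wrist_force: [-0.2, -0.2, -1.1]
gripper_width: 0.747
```

```bash
python3 -c "
from h import *
wlook('w6',['mark_A'])
tops()"
```

```text
tcp [ 0.6136 -0.1577  0.2978] rotmat [[-0.001, 1.0, 0.025], [0.0, 0.025, -1.0], [-1.0, -0.001, -0.0]]
wrist yellow z 0.0312 [ 0.6116 -0.0072] r 0.009 tcp [ 0.6138 -0.1576  0.2979]
wrist blue z 0.0461 [ 0.4212 -0.2612] r 0.0281 tcp [ 0.6138 -0.1576  0.2979]
wrist pink z 0.1589 [ 0.6137 -0.1577] r 0.0337 tcp [ 0.6138 -0.1576  0.2979]
```

View pics/w6.png

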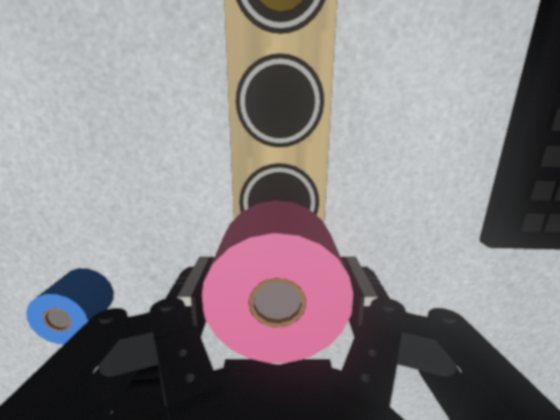

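Pink is held upright at (277,297). Mark 3 is at (280,101) and mark 4 is partly under the roll at column 279.5. Lowering it.

Request:
send_rows(
  plan=[
    {"translation": [0.8,0,-0.02],"rot": [0,0,0],"jaw": 60},
    {"translation": [1.7,0,-0.02],"rot": [0,0,0],"jaw": 60},
    {"translation": [2.3,0,-0.02],"rot": [0,0,0],"jaw": 60},
    {"translation": [2.5,0,-0.02],"rot": [0,0,0],"jaw": 60},
    {"translation": [2.56,0,-0.02],"rot": [0,0,0],"jaw": 60},
    {"translation": [2.56,0,-0.02],"rot": [0,0,0],"jaw": 60},
    {"translation": [2.56,0,-0.02],"rot": [0,0,0],"jaw": 60},
  ],
)

```text
time_s: 15.85
tcp_pos: [0.615, -0.1575, 0.1963]
tcp_rot: [1.191, 1.219, -1.189]
wrist_force: [-0.0, 0.1, -1.2]
gripper_width: 0.748
```

```bash
python3 -c "
from h import *
tops()"
```

```text
wrist blue z 0.0209 [ 0.4439 -0.25  ] r 0.0071 tcp [ 0.615  -0.1575  0.1963]
wrist pink z 0.0575 [ 0.6154 -0.1577] r 0.0338 tcp [ 0.615  -0.1575  0.1963]
```

Request:
send_rows(
  plan=[
    {"translation": [0.04,0,0],"rot": [0,0,0],"jaw": 60},
    {"translation": [0.04,0,0],"rot": [0,0,0],"jaw": 60},
    {"translation": [0.04,0,0],"rot": [0,0,0],"jaw": 100},
    {"translation": [0.04,0,0],"rot": [0,0,0],"jaw": 100},
    {"translation": [0.04,0,0],"rot": [0,0,0],"jaw": 100},
    {"translation": [0.04,0,0],"rot": [0,0,0],"jaw": 100},
    {"translation": [0.04,0,0],"rot": [0,0,0],"jaw": 100},
    {"translation": [-0.8,0,0],"rot": [0,0,0],"jaw": 100},
    {"translation": [-1.8,0,0],"rot": [0,0,0],"jaw": 100},
    {"translation": [-2.7,0,0],"rot": [0,0,0],"jaw": 100},
    {"translation": [-3.0,0,0],"rot": [0,0,0],"jaw": 100},
    {"translation": [-3.0,-1.0,0.5],"rot": [0,0,0],"jaw": 100},
    {"translation": [-3.0,-2.0,1.0],"rot": [0,0,0],"jaw": 100},
    {"translation": [-3.0,-3.0,1.5],"rot": [0,0,0],"jaw": 100},
    {"translation": [-3.0,-4.0,2.0],"rot": [0,0,0],"jaw": 100},
    {"translation": [-3.0,-4.7,2.3],"rot": [0,0,0],"jaw": 100},
    {"translation": [-3.0,-4.91,2.41],"rot": [0,0,0],"jaw": 100},
    {"translation": [-3.0,-4.91,2.41],"rot": [0,0,0],"jaw": 100},
    {"translation": [-3.0,-4.91,2.41],"rot": [0,0,0],"jaw": 100},
  ],
)

```text
time_s: 17.8
tcp_pos: [0.4218, -0.2582, 0.315]
tcp_rot: [1.19, 1.221, -1.189]
wrist_force: [0.5, 0.3, -0.8]
gripper_width: 1.002
```

```bash
python3 -c "
from h import *
wlook('w7',['mouse'])
tops()"
```

```text
tcp [ 0.4218 -0.2582  0.315 ] rotmat [[0.001, 1.0, 0.026], [0.0, 0.026, -1.0], [-1.0, 0.001, -0.0]]
mouse 0.81 [320.1, 310.4] 5330 z 0.035 med [ 0.4715 -0.3748  0.0342] circ [ 0.4663 -0.3397] 0.072
wrist blue z 0.0463 [ 0.4204 -0.2609] r 0.0269 tcp [ 0.422  -0.2579  0.3149]
wrist pink z 0.0562 [ 0.6136 -0.1578] r 0.0321 tcp [ 0.422  -0.2579  0.3149]
```

View pics/w7.png

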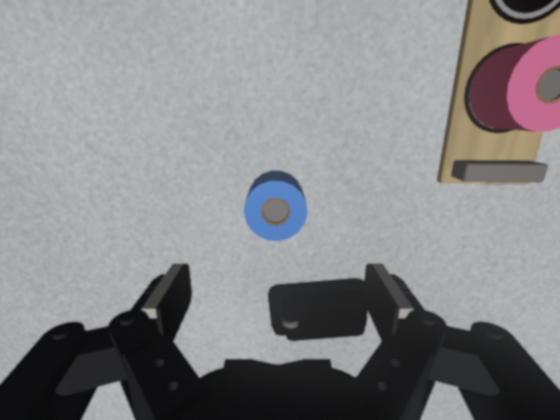

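Blue's top is at (275,210), the mouse is undisturbed at (320,310), and pink stands on mark 4. Picking up blue.

Request:
send_rows(
  plan=[
    {"translation": [0.3,-0.04,0.07],"rot": [0,0,0],"jaw": 100},
    {"translation": [1.2,-0.04,0.07],"rot": [0,0,0],"jaw": 100},
    {"translation": [2.2,-0.04,0.07],"rot": [0,0,0],"jaw": 100},
    {"translation": [3.0,-0.04,0.07],"rot": [0,0,0],"jaw": 100},
    {"translation": [3.28,-0.04,0.07],"rot": [0,0,0],"jaw": 100},
    {"translation": [3.28,-0.04,0.07],"rot": [0,0,0],"jaw": 100},
    {"translation": [3.28,-0.04,0.07],"rot": [0,0,0],"jaw": 60},
    {"translation": [3.28,-0.04,0.07],"rot": [0,0,0],"jaw": 50},
    {"translation": [3.28,-0.04,0.07],"rot": [0,0,0],"jaw": 50},
    {"translation": [3.28,-0.04,0.07],"rot": [0,0,0],"jaw": 50},
    {"translation": [3.28,-0.04,0.07],"rot": [0,0,0],"jaw": 50},
    {"translation": [3.28,-0.04,0.07],"rot": [0,0,0],"jaw": 50},
    {"translation": [3.28,-0.04,0.07],"rot": [0,0,0],"jaw": 50},
  ],
)

```text
time_s: 19.25
tcp_pos: [0.4196, -0.2617, 0.1855]
tcp_rot: [1.191, 1.218, -1.189]
wrist_force: [-1.2, 1.1, 5.6]
gripper_width: 0.623
```

Request:
send_rows(
  plan=[
    {"translation": [-0.5,0,0],"rot": [0,0,0],"jaw": 50},
    {"translation": [-1.5,0,0],"rot": [0,0,0],"jaw": 50},
    {"translation": [-2.5,0.2,-0.2],"rot": [0,0,0],"jaw": 50},
    {"translation": [-2.85,0.8,-0.8],"rot": [0,0,0],"jaw": 50},
    {"translation": [-2.85,1.6,-1.5],"rot": [0,0,0],"jaw": 50},
    {"translation": [-2.85,2.4,-2.2],"rot": [0,0,0],"jaw": 50},
    {"translation": [-2.85,3.2,-2.9],"rot": [0,0,0],"jaw": 50},
    {"translation": [-2.85,4.0,-3.6],"rot": [0,0,0],"jaw": 50},
    {"translation": [-2.85,4.6,-4.2],"rot": [0,0,0],"jaw": 50},
    {"translation": [-2.85,4.97,-4.59],"rot": [0,0,0],"jaw": 50},
    {"translation": [-2.85,4.97,-4.59],"rot": [0,0,0],"jaw": 50},
    {"translation": [-2.85,4.97,-4.59],"rot": [0,0,0],"jaw": 50},
    {"translation": [-2.85,4.97,-4.59],"rot": [0,0,0],"jaw": 50},
  ],
)

```text
time_s: 20.55
tcp_pos: [0.6125, -0.074, 0.2986]
tcp_rot: [1.191, 1.22, -1.192]
wrist_force: [0.2, 0.4, -0.2]
gripper_width: 0.624
```

```bash
python3 -c "
from h import *
wlook('w8',['mark_A'])
tops()"
```

```text
tcp [ 0.6125 -0.074   0.2986] rotmat [[0.0, 1.0, 0.024], [-0.001, 0.024, -1.0], [-1.0, 0.0, 0.001]]
mark_A 0.72 [278.9, 12.7] 1955 z 0.0124 med [0.6102 0.0735 0.0114] circ [0.6103 0.0812] 0.0322
wrist yellow z 0.0564 [0.6119 0.0123] r 0.0216 tcp [ 0.6126 -0.0741  0.2985]
wrist blue z 0.1589 [ 0.6123 -0.0742] r 0.0284 tcp [ 0.6126 -0.0741  0.2985]
```

View pics/w8.png

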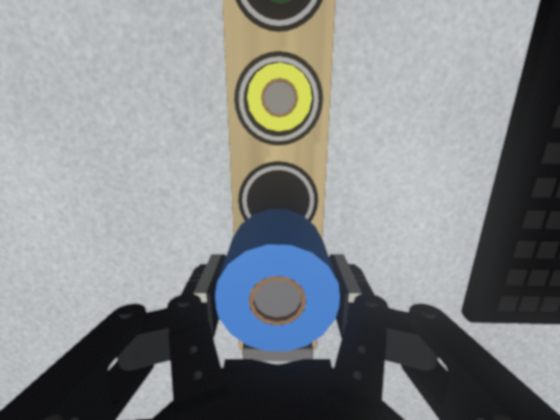

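Blue is held upright at (277,297) above mark 3, and yellow is centred in its ring at (279,98). Lowering blue.

Request:
send_rows(
  plan=[
    {"translation": [0.8,0,-0.05],"rot": [0,0,0],"jaw": 50},
    {"translation": [1.7,0,-0.05],"rot": [0,0,0],"jaw": 50},
    {"translation": [2.3,0,-0.05],"rot": [0,0,0],"jaw": 50},
    {"translation": [2.5,0,-0.05],"rot": [0,0,0],"jaw": 50},
    {"translation": [2.58,0,-0.05],"rot": [0,0,0],"jaw": 50},
    {"translation": [2.58,0,-0.05],"rot": [0,0,0],"jaw": 50},
    {"translation": [2.58,0,-0.05],"rot": [0,0,0],"jaw": 50},
  ],
)

```text
time_s: 21.4
tcp_pos: [0.6134, -0.0715, 0.1958]
tcp_rot: [1.192, 1.219, -1.19]
wrist_force: [0.3, -0.5, 0.2]
gripper_width: 0.623
```

```bash
python3 -c "
from h import *
tops()"
```

```text
wrist yellow z 0.0564 [0.6116 0.0123] r 0.0216 tcp [ 0.6134 -0.0715  0.1958]
wrist blue z 0.0565 [ 0.6134 -0.0714] r 0.0283 tcp [ 0.6134 -0.0715  0.1958]
wrist pink z 0.0323 [ 0.6141 -0.1283] r 0.0145 tcp [ 0.6134 -0.0715  0.1958]
```

Request:
send_rows(
  plan=[
    {"translation": [-0.03,0,0.03],"rot": [0,0,0],"jaw": 50},
    {"translation": [-0.02,0,0.03],"rot": [0,0,0],"jaw": 50},
    {"translation": [0.01,0,0.03],"rot": [0,0,0],"jaw": 50},
    {"translation": [0.01,0,0.03],"rot": [0,0,0],"jaw": 50},
    {"translation": [0.01,0,0.03],"rot": [0,0,0],"jaw": 90},
    {"translation": [0.01,0,0.03],"rot": [0,0,0],"jaw": 100},
    {"translation": [0.01,0,0.03],"rot": [0,0,0],"jaw": 100},
    {"translation": [0.01,0,0.03],"rot": [0,0,0],"jaw": 100},
    {"translation": [0.01,0,0.03],"rot": [0,0,0],"jaw": 100},
    {"translation": [-0.8,0,0.03],"rot": [0,0,0],"jaw": 100},
    {"translation": [-1.8,0,0],"rot": [0,0,0],"jaw": 100},
    {"translation": [-2.7,0,0],"rot": [0,0,0],"jaw": 100},
    {"translation": [-3.0,0,-1.0],"rot": [0,0,0],"jaw": 100},
    {"translation": [-3.0,0,-2.0],"rot": [0,0,0],"jaw": 100},
    {"translation": [-3.0,0.06,-3.0],"rot": [0,0,0],"jaw": 100},
    {"translation": [-3.0,0.06,-3.8],"rot": [0,0,0],"jaw": 100},
    {"translation": [-3.0,0.06,-4.2],"rot": [0,0,0],"jaw": 100},
    {"translation": [-3.0,0.06,-4.2],"rot": [0,0,0],"jaw": 100},
    {"translation": [-3.0,0.06,-4.2],"rot": [0,0,0],"jaw": 100},
  ],
)

```text
time_s: 23.35
tcp_pos: [0.6113, 0.0958, 0.3147]
tcp_rot: [1.19, 1.22, -1.192]
wrist_force: [-0.0, -1.3, 0.3]
gripper_width: 1.002
```

```bash
python3 -c "
from h import *
wlook('w9',['mark_A','red_block'])
tops()
s=bot.sense();K,T=cam('wrist',s);im,_=bot.grab_frame('wrist')
g=cv2.cvtColor(im,cv2.COLOR_BGR2HSV)
# outline of mark 1: wood (saturated tan) vs dark/grey, warp to ground plane then fit
cor=np.array([onplane((u,v),.0115,K,T)[:2] for u,v in ((200,150),(350,150),(350,300),(200,300))])
x0,y0,sc=.55,.14,4000
dst=np.float32([[(x-x0)*sc,(y0-y)*sc] for x,y in cor])
M=cv2.getPerspectiveTransform(np.float32([(200,150),(350,150),(350,300),(200,300)]),dst)
w=cv2.warpPerspective(im,M,(480,760)); cv2.imwrite('pics/w9w.png',w)
"
```

```text
tcp [0.6113 0.0958 0.3147] rotmat [[-0.0, 1.0, 0.024], [-0.001, 0.024, -1.0], [-1.0, -0.0, 0.001]]
mark_A 0.94 [272.3, 186.1] 2763 z 0.0123 med [0.6056 0.1079 0.0114] circ [0.6094 0.0966] 0.0365
mark_A 0.51 [274.8, 342.1] 1804 z 0.0556 med [ 0.6136 -0.0508  0.0552] circ [ 0.6122 -0.0382] 0.0305
red_block 0.92 [275.9, 122.6] 1743 z 0.0334 med [0.6077 0.1646 0.0325] circ [0.6083 0.1636] 0.0351
wrist green z 0.0561 [0.6114 0.095 ] r 0.0161 tcp [0.6115 0.0949 0.3148]
wrist yellow z 0.0561 [0.6113 0.0124] r 0.0221 tcp [0.6115 0.0949 0.3148]
wrist blue z 0.0558 [ 0.6135 -0.0571] r 0.0225 tcp [0.6115 0.0949 0.3148]
```

View pics/w9.png

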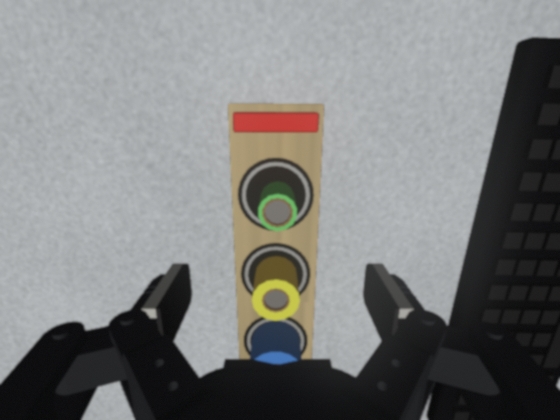

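Green at (277,212) measures about 2.5 mm off its ring's centre, while yellow and blue are within 1 mm. There is plenty of time left, so I'll regrip green and shift it.

Request:
send_rows(
  plan=[
    {"translation": [0.8,0,0],"rot": [0,0,0],"jaw": 100},
    {"translation": [1.8,0,0],"rot": [0,0,0],"jaw": 100},
    {"translation": [2.7,0,0],"rot": [0,0,0],"jaw": 100},
    {"translation": [3.0,0,0],"rot": [0,0,0],"jaw": 100},
    {"translation": [3.0,0,0],"rot": [0,0,0],"jaw": 100},
    {"translation": [3.0,0,0],"rot": [0,0,0],"jaw": 30},
    {"translation": [3.0,0,0],"rot": [0,0,0],"jaw": 20},
    {"translation": [3.0,0,0],"rot": [0,0,0],"jaw": 20},
    {"translation": [3.0,0,0],"rot": [0,0,0],"jaw": 20},
    {"translation": [3.0,0,0],"rot": [0,0,0],"jaw": 20},
    {"translation": [3.0,0,0],"rot": [0,0,0],"jaw": 20},
    {"translation": [3.0,0,0],"rot": [0,0,0],"jaw": 20},
    {"translation": [3.0,0,0],"rot": [0,0,0],"jaw": 20},
    {"translation": [3.0,0,0],"rot": [0,0,0],"jaw": 20},
    {"translation": [2.85,-0.03,-0.04],"rot": [0,0,0],"jaw": 20},
    {"translation": [2.85,-0.03,-0.04],"rot": [0,0,0],"jaw": 20},
    {"translation": [2.85,-0.03,-0.04],"rot": [0,0,0],"jaw": 20},
  ],
)

```text
time_s: 25.3
tcp_pos: [0.6101, 0.0989, 0.2011]
tcp_rot: [1.191, 1.221, -1.19]
wrist_force: [-0.2, 0.5, -0.6]
gripper_width: 0.359
```

```bash
python3 -c "
from h import *
wlook('w10',['mark_A'])
tops()"
```

```text
tcp [0.6101 0.0989 0.2011] rotmat [[0.001, 1.0, 0.026], [0.0, 0.026, -1.0], [-1.0, 0.001, -0.0]]
mark_A 0.56 [276.0, 229.3] 5058 z 0.0122 med [0.6087 0.1141 0.0114] circ [0.6095 0.0977] 0.0362
mark_A 0.21 [276.7, 350.6] 950 z 0.0267 med [0.6115 0.0329 0.0244] circ [0.6117 0.0679] 0.0417
wrist green z 0.0605 [0.6099 0.0966] r 0.0172 tcp [0.61   0.0987 0.2007]
wrist yellow z 0.0257 [0.6117 0.0296] r 0.0129 tcp [0.61   0.0987 0.2007]
```

Request:
send_rows(
  plan=[
    {"translation": [0.08,0,0],"rot": [0,0,0],"jaw": 20},
    {"translation": [0.11,0,0],"rot": [0,0,0],"jaw": 20},
    {"translation": [0.11,0,0],"rot": [0,0,0],"jaw": 20},
    {"translation": [0.11,0,0],"rot": [0,0,0],"jaw": 45},
    {"translation": [0.11,0,0],"rot": [0,0,0],"jaw": 80},
    {"translation": [0.11,0,0],"rot": [0,0,0],"jaw": 80},
    {"translation": [0.11,0,0],"rot": [0,0,0],"jaw": 80},
    {"translation": [0.11,0,0],"rot": [0,0,0],"jaw": 80},
    {"translation": [-0.8,0,0],"rot": [0,0,0],"jaw": 80},
    {"translation": [-1.8,0,0],"rot": [0,0,0],"jaw": 80},
    {"translation": [-2.8,0,0],"rot": [0,0,0],"jaw": 80},
    {"translation": [-3.6,0,-0.5],"rot": [0,0,0],"jaw": 80},
    {"translation": [-4.0,0,-1.0],"rot": [0,0,0],"jaw": 80},
    {"translation": [-4.0,-0.8,-1.0],"rot": [0,0,0],"jaw": 80},
    {"translation": [-4.0,-1.6,-1.5],"rot": [0,0,0],"jaw": 80},
    {"translation": [-4.0,-2.4,-2.3],"rot": [0,0,0],"jaw": 80},
    {"translation": [-4.0,-2.8,-3.0],"rot": [0,0,0],"jaw": 80},
    {"translation": [-4.0,-2.8,-3.0],"rot": [0,0,0],"jaw": 80},
  ],
)

```text
time_s: 27.25
tcp_pos: [0.4924, 0.2201, 0.3606]
tcp_rot: [1.186, 1.227, -1.186]
wrist_force: [0.2, 0.9, 0.2]
gripper_width: 0.798
```

```bash
python3 -c "
from h import *
tops(('wrist','top'))
im,d=bot.grab_frame('top');cv2.imwrite('pics/top9.png',cv2.resize(im[130:310,130:450],None,fx=2.4,fy=2.4,interpolation=cv2.INTER_CUBIC))
print(bot.sense()['wrist_force'],bot.sense()['time_s'])
K,T=cam('top')
for r in bot.trace('mouse','top')[:1]: print(r['uv'])"
```

```text
wrist yellow z 0.0236 [0.5187 0.3848] r 0.043 tcp [0.4924 0.2201 0.3606]
wrist yellow z 0.0267 [0.5943 0.018 ] r 0.0103 tcp [0.4924 0.2201 0.3606]
top green z 0.055 [0.6119 0.0971] r 0.0159 tcp [0.4938 0.218  0.3608]
top yellow z 0.055 [0.6137 0.0136] r 0.0218 tcp [0.4938 0.218  0.3608]
top yellow z 0.0233 [0.5046 0.4001] r 0.043 tcp [0.4938 0.218  0.3608]
top blue z 0.0551 [ 0.6153 -0.0706] r 0.0269 tcp [0.4938 0.218  0.3608]
top pink z 0.0554 [ 0.6169 -0.1564] r 0.0323 tcp [0.4938 0.218  0.3608]
[ 0.0990631  -1.02879088  0.31302   ] 27.4
[405.8, 270.7]
```

View pics/top9.png

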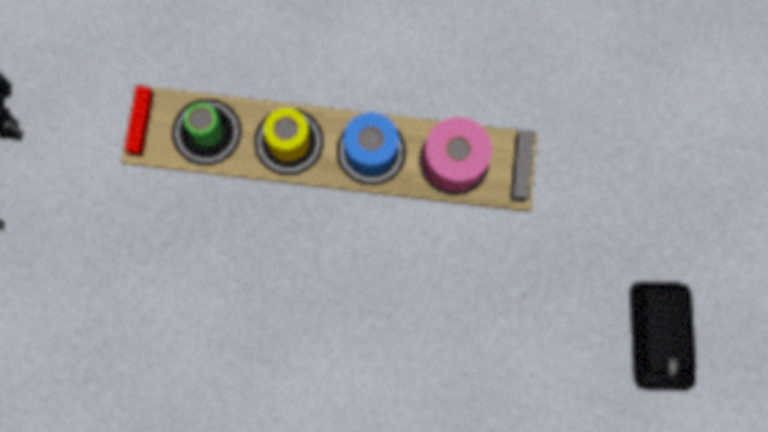

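The overhead crop shows green, yellow, blue and pink upright in that order from the red block, at (202,120), (286,128), (370,140) and (458,150). The mouse is unmoved. Handing in.

```bash
python3 -c "
from workcell import bot
print(bot.close_job())"
```

```text
the job is handed in; nothing more can be done
None
```

The four rolls stand upright on the marks in size order from the red block: green (32 mm), yellow (43 mm), blue (54 mm), pink (65 mm). All are released, and the job was handed in at about 27 s of the 93 s allowed.

- **Centring:** the last overhead check put every roll within about 2 mm of its mark's centre. Blue was worst at 1.9 mm along the row, and the other three were within about 1 mm.
- **Green:** I first set it down about 2.5 mm off centre, so I gripped it again and moved it. It then read under 1 mm off.
- **Mouse:** it was not touched; its position in the overhead picture is unchanged to within a pixel.
- **Arm:** it was lifted clear of everything, and the wrist force read about 1 N. The highest reading between moves was about 11 N, while gripping green.
- **Disagreements:** the wrist and overhead cameras differ by about 2 mm in absolute position, which matches the stated calibration. I judged centring by comparing rolls and marks seen by the same camera. The trained networks missed a few rolls, so I found those by colour and depth.

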